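# Inject the gas sample with the six-port valve

## Robot

A 7-joint arm with a two-finger parallel gripper is mounted at the origin on a cart in front of the work surface, level with it; the furniture and walls round the work are solid. World frame = base frame: x ahead of the robot, y to its left, z up, the work surface at z = 0. Lengths are in m, angles in rad, forces in N, time in s.
With the tool pointing down it reaches from about 0.375 to 0.925 m from the base axis. Payload 3.1 kg.
Tool frame: the origin (TCP) lies midway between the tips of the shut fingers; the grasp point (between the pads) lies 19 mm behind it; z points along the fingers, x is the direction in which the jaws open and shut, and the axes are right-handed (so a half turn about z gives the same grasp; the last joint's range is limited). The gripper opens to 85 mm and grips with 20 to 120 N. Pads are 22 mm wide; open, the fingers measure 114 mm over their backs; the gripper's body (76 mm by 85 mm) begins 54 mm behind the grasp point. The pads swing forward as they close: fully open they stand 13 mm farther back than shut.
Start: joints at [1.152, 0.383, 0.044, 1.598, -0.018, 1.161, -0.05], TCP at [0.205, -0.617, 0.231] pointing down, gripper open.
Joint ranges: [-2.61, 2.61], [-0.41, 2.15], [-1.48, 1.57], [0, 2.5], [-1.57, 4.71], [0.05, 1.97], [-2.85, 2.85]. Speed limits (rad/s): [2.79, 2.79, 3.14, 3.14, 3.14, 3.14, 3.14].

## Interface

Orientations are given as a unit quaternion [w, x, y, z].
In Python, from station import sensors, viewer, job gives the robot as it stands.
- The arm moves only by the shell command python3 -m inch 'ROWS' [OPENING] [FORCE]. ROWS is JSON, a list that holds one entry, the list of rows, each a list of 6 numbers: the shift along the tool's x, y, z as a fraction of full scale, then the turn, a rotation vector about the tool's x, y, z as a fraction of full scale. In form: [[[dx, dy, dz, rx, ry, rz], ...]]. A call has 1 to 5 rows; each row is the pose to reach, as a shift and turn from the pose measured when the call began, along the tool's axes at that moment, turning the shorter way round; what a row does not reach only later rows make up. Full scale, the value 1, is 0.2 m for a shift and pi rad for a turn. A row lasts 1/12 s, in which the tool goes at most 41.7 mm and 7.16 degrees, less where a joint would pass 70% of its speed; a pose out of reach is approached as far as the arm can. A call with a number of a shift or a turn outside -1 to 1 is refused whole. A call with a gripper value outside its range is refused whole. OPENING is the opening, from 0 (shut) to 1 (fully open), set as the call begins (- or left out, the last holds). The fingers move at their own pace and stop on an object; FORCE is the grip in N (left out, the last holds). Time passes only in rows, so rows that repeat a pose let the fingers close. It gives the time, the measured TCP pose, the force and the opening at its end, in the units of the state.
- sensors.observe(): the state, without advancing time (a new reading comes with each control period).
- viewer.camera(name): name is "scene" or "top"; returns the picture (400x640x3 uint8, red, green, blue); there is no depth.
- viewer.calibration(name): a dict with "fov_y" (degrees; the focal length in pixels is half the picture's height over the tangent of half this angle, whatever the lens; pixels are square), "cx", "cy" (the principal point, pixels), "rvec" (rotation vector, rad) and "tvec" (3), from world to camera coordinates, as OpenCV has them. Camera axes: x right, y down, z forward; pixel columns grow to the right and rows downward; lengths in m; the calibration is good to about 2 mm. A picture is of the moment at which its call begins. calibration takes no time and is no camera call.
- job.job_done(): hands the job in, once; it reports no verdict.
The state is a dict: "time_s": time; "qpos": joint angles; "dq": joint speeds; "effort": joint torques, N m; "eef_pos": TCP position; "tool_rot": TCP orientation; "ft_force": force on the tool from outside, world axes, zero at the start; "wrist_torque": the same for the moment, N m; "grip_width": opening from 0.0 (shut) to 1.0 (fully open).
Only numpy, scipy, OpenCV 4.12 (cv2) and the standard library are available. Lean on these libraries where they do the work, as an engineer would, in place of code of your own. Each camera call takes 0.05 s, during which the arm holds its last target.

## Task

Make a manual gas injection: first shut off the sample gas by pushing the blue lever round until it stands square across its tube, then push the ball-ended injection lever from the white load mark all the way to its stop at the green inject mark, and then press the start switch's green button fully down and let it come up. Just push with a fingertip: leave the injection lever at load until the gas is off, do not press start early, pick nothing up, and leave the switch box, pot, vial, gas sniffer and spanner where they are.

Things in the scene. Friction and masses are not known exactly. Their poses are not given: they have to be found in the camera images.
- station: gas-sampling station: low white box with aluminium deck, 170 (x) x 270 (y) x 51 mm high, fixed to the worktop; origin at the centre of its underside, x from its slotted front (robot side) to its back, y to the left, z up. Brass shut-off valve with blue lever on the left, round six-port valve with ball-ended lever on the right, tube coil behind. All on the deck is under 110 mm above the worktop
- shutoff_pivot (a point): point on the shut-off lever's axis at the lever's mid height, at (0.015, 0.065, 0.090) in the station's frame
- shutoff_lever (a point): point on the centre line of the shut-off lever, 50 mm from its pivot. The blue sleeve reaches from 24 to 70 mm from the pivot, 12 mm wide, 11 mm tall, mid height 90 mm above the worktop (39 mm above the deck); the tube under it reaches 69 mm above the worktop
- shutoff (a joint): angle of the shut-off lever (rad): 0 = open, pointing to the station's front (-x) along its tube; grows clockwise seen from above to 1.571 = shut, at its stop, pointing to the station's left (+y), square across the tube. Stiff: 0.25 N m (5 N at the middle of the sleeve); stays where it is left
- inject_pivot (a point): point on the injection lever's axis at the lever's mid height, at (0.015, -0.065, 0.092) in the station's frame
- inject_ball (a point): centre of the black ball (diameter 22 mm) at the end of the injection lever, 68 mm from its pivot, 92 mm above the worktop. The round steel arm, 8 mm thick, is bare from the hub (radius 13 mm; two stop pins stand 21 mm from the axis) to 53 mm from the pivot
- injector (a joint): angle of the injection lever (rad): 0 = load, ball over the white mark, lever pointing to the station's front and 30 degrees to its left; grows anticlockwise seen from above to 1.047 = inject, at the stop, ball over the green mark, 30 degrees to the right of front. Stiff: 0.25 N m (4 to 5 N near the ball); stays where it is left
- start_box: loose grey start switch box, 84 (x) x 60 (y) mm, 28 mm high, 0.57 kg, standing to the left or to the right of the station; origin at the centre of its underside
- start_top (a point): centre of the top of the green button (diameter 30 mm) on the start switch box, 50 mm above the worktop when up; it moves with the button
- start (a joint): travel of the start button (m): 0 = up, 0.006 = fully down; it springs back; about 5 N presses it fully down
- septa_pot: white pot, 41 x 40 x 42 mm, origin at the centre of its underside; a bystander, on the other side of the station from the start switch box
- headspace_vial: glass vial with grey cap, 22 mm across, 62 mm tall, origin at the centre of its underside; a bystander, upright, to the left of the station
- leak_detector: yellow hand-held gas sniffer lying on the worktop to the right of and behind the station, 51 x 216 x 26 mm; a bystander
- spanner: open-ended spanner, 20 x 150 x 6 mm, lying on the worktop behind the left of the station; a bystander
- flow_meter: clear flow meter, 61 x 40 mm, 114 mm tall, fixed behind the station at (0.135, -0.065) in its frame; origin at the centre of its underside; no part of the job
Mind the look-alikes: they are no part of the job. What is shaped like the start_box but purple or red is not meant.

How it is judged:
On the way, in this order (a step that is already met when the one before it is completed fails the run):
1. the shut-off lever is pushed round to shut, square across its tube (value of joint shutoff above 1.48 rad), for 0.2 s.
2. the injection lever is pushed over to its stop at inject (value of joint injector above 0.99 rad), for 0.2 s.
3. the start button is pressed down (value of joint start above 0.0045 m), for 0.05 s.
At the end, for the whole second after the job is handed in: the shut-off lever within 5 degrees of square across its tube, the injection lever within 3 degrees of its stop at inject, the start button up again, the start switch box within 30 mm of where it stood, the vial and the pot upright (value of joint shutoff above 1.48 rad and value of joint injector above 0.99 rad and value of joint start below 0.0015 m and distance of start_box from where it was at the start of the episode below 0.03 m and angle between each of headspace_vial, septa_pot's own z axis and vertical below 0.2 rad); the robot touches nothing.
It fails at once if the injection lever leaves load while the sample gas is still on (value of joint shutoff below 1.4 rad and value of joint injector above 0.3 rad).
It fails at once if start is pressed before the injection lever is over (value of joint start above 0.003 m and value of joint injector below 0.95 rad).
It fails at once if the start switch box is lifted, tipped or pushed away (height (world z) of start_box above 0.012 m or angle between start_box's own z axis and vertical above 0.2 rad or distance of start_box from where it was at the start of the episode above 0.04 m).
It fails at once if a bystander is lifted, knocked or moved (distance of any of septa_pot, headspace_vial, leak_detector, spanner from where it was at the start of the episode above 0.02 m).
It also fails if it takes over 59 s, if anything falls off the work surface, if the arm or the gripper's body presses on something with over 40 N, if the wrist force passes 120 N, or if a joint passes its speed limit or range.

## Working session

There is one attempt and no reset: what is moved stays moved. The work goes in short steps, Python scripts to look and compute and a shell command to move; the robot and the scene stay as the last step left them, time stands still between calls to the robot, and variables do not carry over. Pictures are saved under pics/ and viewed, and the job is handed in when it is done.

```bash
ls; mkdir -p pics; python3 - <<'E'
from station import sensors, viewer
import cv2
s=sensors.observe(); print(s)
for n in("scene","top"):
    print(n,viewer.calibration(n)); cv2.imwrite(f"pics/{n}0.png",viewer.camera(n)[:,:,::-1])
E
```

```text
pics
{'time_s': 0.0, 'qpos': array([ 1.15218867,  0.38384409,  0.04384627,  1.59958004, -0.01790313,
        1.16121661, -0.04989933]), 'dq': array([ 0.00036827,  0.00055114,  0.00017576, -0.0012343 ,  0.0007417 ,
        0.00106404, -0.00080516]), 'effort': array([ 2.43955074e-04, -4.33454597e+01,  1.02452952e+00, -2.49510884e+01,
        1.05548382e-02,  1.13599183e-02,  1.79191812e-05]), 'eef_pos': array([ 0.20465418, -0.61593941,  0.22987869]), 'tool_rot': array([-7.17012319e-04,  8.10985512e-01, -5.85064728e-01, -1.11745618e-03]), 'ft_force': array([-0.26547555, -0.07248238, -0.65718284]), 'wrist_torque': array([-0.01454249,  0.02523216,  0.01976938]), 'grip_width': 1.0027090188018435}
scene {'fov_y': 57.686024197570795, 'cx': 326.6754098815897, 'cy': 200.27434421392607, 'rvec': array([ 1.28197566, -2.17682769,  1.03428168]), 'tvec': array([0.30010386, 0.36714898, 0.79541809])}
top {'fov_y': 43.393822259710944, 'cx': 315.569677653459, 'cy': 192.8406861370673, 'rvec': array([ 2.17217957, -2.13236543,  0.18633207]), 'tvec': array([0.01577621, 0.55487092, 1.22042151])}
```

View pics/scene0.png

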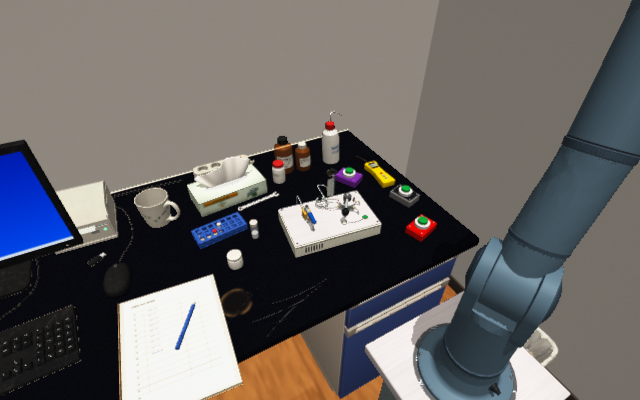

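View pics/top0.png

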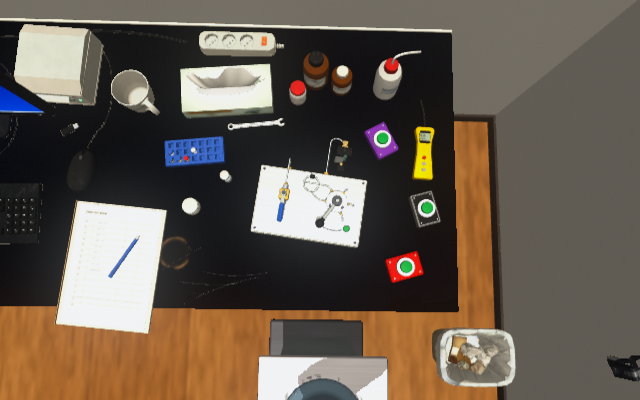

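The top view shows the station at about (308,205), with the blue lever at (282,208) and the black ball at (320,223). Three switch boxes are in view: grey (425,209), purple (381,140) and red (405,267). The grey one fits the description. I'll enlarge it to confirm and measure.

```bash
cat > h.py <<'E'
import numpy as np,cv2
from station import viewer,sensors
def cam(n):
    c=viewer.calibration(n); f=200/np.tan(np.radians(c['fov_y']/2))
    K=np.array([[f,0,c['cx']],[0,f,c['cy']],[0,0,1]]); return K,cv2.Rodrigues(c['rvec'])[0],c['tvec'],c['rvec']
def ray(n,uv):
    K,R,t,_=cam(n); d=R.T@np.linalg.inv(K)@np.array([*uv,1.]); return -R.T@t,d
def onz(n,uv,z):
    o,d=ray(n,uv); return o+d*(z-o[2])/d[2]
def two(a,b):
    o1,d1=ray('top',a);o2,d2=ray('scene',b)
    s=np.linalg.lstsq(np.c_[d1,-d2],o2-o1,rcond=None)[0]; p,q=o1+s[0]*d1,o2+s[1]*d2
    return (p+q)/2,np.linalg.norm(p-q)
def proj(n,p):
    K,R,t,rv=cam(n); return cv2.projectPoints(np.array(p,float).reshape(-1,3),rv,t,K,None)[0].reshape(-1,2)
E
python3 - <<'E'
from h import *
T=cv2.imread('pics/top0.png');S=cv2.imread('pics/scene0.png')
a=cv2.resize(T[150:260,240:450],None,fx=3.8,fy=3.8,interpolation=cv2.INTER_CUBIC)
cv2.imwrite('pics/c_top.png',a)
cv2.imwrite('pics/c_scene.png',cv2.resize(S[150:260,270:450],None,fx=4.4,fy=4.4,interpolation=cv2.INTER_CUBIC))
for n,I in(('top',T),('scene',S)):
    h=cv2.cvtColor(I,cv2.COLOR_BGR2HSV)
    for nm,lo,hi in(('green',(45,100,60),(85,255,255)),('blue',(100,140,60),(125,255,255))):
        m=cv2.inRange(h,lo,hi); k,l,st,c=cv2.connectedComponentsWithStats(m)
        for i in range(1,k):
            if st[i,4]>8: print(n,nm,st[i],c[i].round(1))
m=cv2.inRange(T,(150,150,150),(255,255,255)); m=cv2.morphologyEx(m,cv2.MORPH_CLOSE,np.ones((9,9)))
cs=[c for c in cv2.findContours(m,cv2.RETR_EXTERNAL,2)[0] if cv2.contourArea(c)>1000]
for c in cs:
    x=cv2.minAreaRect(c); print(x)
    if abs(x[0][0]-308)<15 and abs(x[0][1]-205)<15:
        ap=cv2.approxPolyDP(c,6,True)[:,0]
        for p in ap: print(p,onz('top',p,.051).round(4))
        print(onz('top',x[0],.051))
print('green top',onz('top',(427,208.5),.05))
E
```

```text
top green [377 133  11  11  98] [382.2 137.9]
top green [422 202  11  11 102] [426.9 207.2]
top green [344 226   5   6  24] [346.  228.3]
top green [401 261  11  12 105] [406.  266.4]
top blue [  0  85  42  27 560] [ 13.9 101.9]
top blue [ 164  136   61   31 1506] [194.8 150.8]
top blue [277 203   7  18  75] [280.2 211.7]
top blue [109 240  28  37 109] [122.4 257.9]
scene green [346 167   7   7  42] [349.  169.8]
scene green [402 185   8   7  51] [405.5 187.8]
scene green [363 215   4   3  10] [364.5 216.2]
scene green [418 217  10   8  59] [422.4 220.1]
scene blue [   0  151   73  106 4745] [ 25.3 208.2]
scene blue [191 211  56  38 992] [219.3 229.3]
scene blue [308 212   8  11  41] [311.5 217.4]
scene blue [ 350  259  105   68 1197] [399.5 292.9]
scene blue [ 343  288  101  108 2024] [378.4 340.8]
scene blue [176 305  19  44 132] [184.5 327.5]
((322.5, 378.0), (42.0, 129.0), 90.0)
((477.5, 357.5), (57.0, 75.0), 90.0)
((110.79965209960938, 266.54510498046875), (92.46354675292969, 127.96674346923828), 8.56088924407959)
((309.49420166015625, 201.03756713867188), (108.34074401855469, 76.86491394042969), 8.746162414550781)
[261 166] [0.6184 0.1642 0.051 ]
[251 230] [0.4575 0.1834 0.051 ]
[357 246] [ 0.423  -0.0778  0.051 ]
[365 180] [ 0.5882 -0.0972  0.051 ]
[293 170] [0.6099 0.0838 0.051 ]
[289 159] [0.6378 0.0945 0.051 ]
[287 167] [0.6172 0.099  0.051 ]
[0.53217335 0.04097876 0.051     ]
((225.4605255126953, 87.55939483642578), (43.32931900024414, 90.42391967773438), 86.72950744628906)
((224.43942260742188, 64.801025390625), (451.1858825683594, 83.02387237548828), 1.5074357986450195)
green top [ 0.51934264 -0.25257648  0.05      ]
```

View pics/c_top.png

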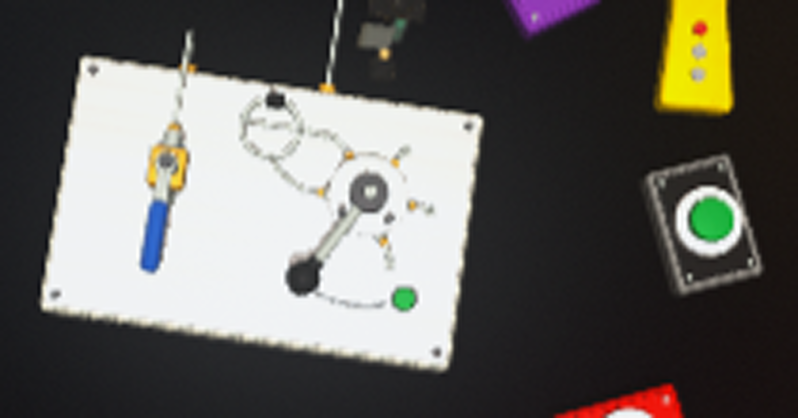

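View pics/c_scene.png

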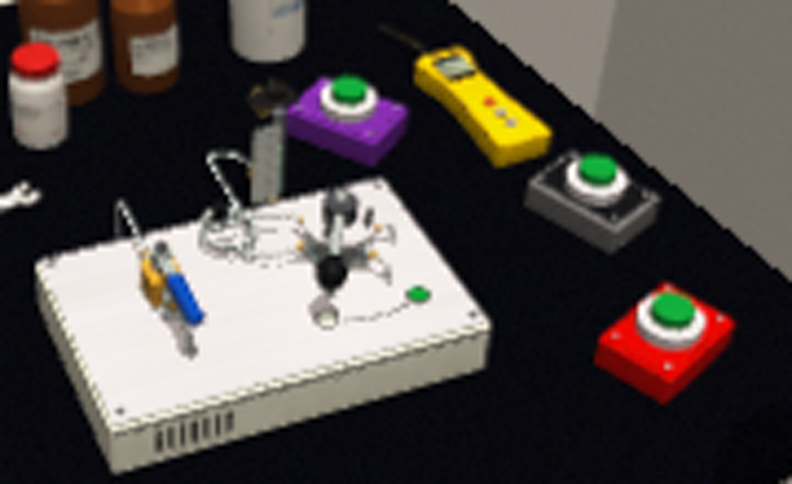

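```bash
cat > fit.py <<'E'
from h import *
from scipy.spatial.transform import Rotation
def c(x,y): return ((x+.5)/3.8-.5+240,(y+.5)/3.8-.5+150)
def s(x,y): return ((x+.5)/4.4-.5+270,(y+.5)/4.4-.5+150)
C3=np.cos(np.pi/6)*.068
top=[('BL',c(81,57),(.085,.135,.051)),('BR',c(484,118),(.085,-.135,.051)),('FR',c(446,370),(-.085,-.135,.051)),('FL',c(43,309),(-.085,.135,.051)),
('spiv',c(168,159),(.015,.065,.096)),('ipiv',c(370,191),(.015,-.065,.098)),('ball',c(302,277),(.015-C3,-.031,.092)),('green',c(404,299),(.015-C3,-.099,.051))]
sc=[('BL',s(37,262),(.085,.135,.051)),('BR',s(384,181),(.085,-.135,.051)),('FR',s(491,324),(-.085,-.135,.051)),('FL',s(112,428),(-.085,.135,.051)),
('ball',s(331,271),(.015-C3,-.031,.092)),('green',s(418,295),(.015-C3,-.099,.051))]
def fit(n,L):
    P=np.array([onz(n,uv,b[2])[:2] for _,uv,b in L]);B=np.array([b[:2] for _,_,b in L])
    pc,bc=P.mean(0),B.mean(0);U,_,V=np.linalg.svd((B-bc).T@(P-pc));R=V.T@np.diag([1,np.linalg.det(V.T@U.T)])@U.T
    t=pc-R@bc; print(n,'t',t.round(4),'yaw',np.arctan2(R[1,0],R[0,0]).round(4))
    for (k,_,b),p in zip(L,P): print('  ',k,p.round(4),((p-t-0)@R-b[:2]).round(4))
    return R,t
if __name__=='__main__':
    fit('top',top);fit('scene',sc)
    print(two(c(712,217),s(599,169)), onz('top',c(712,217),.05),onz('scene',s(599,169),.05))
    print('ball',two(c(302,277),s(331,271)))
    # box top corners z=.028
    for p in((645,178),(722,154),(762,270),(681,294)): print(onz('top',c(*p),.028).round(4))
E
python3 fit.py
```

```text
top t [0.5222 0.0419] yaw -0.1319
   BL [0.6219 0.1644] [-0.0023 -0.0004]
   BR [ 0.5865 -0.1023] [-0.0023  0.0006]
   FR [ 0.4206 -0.0778] [-0.     0.003]
   FL [0.4552 0.1834] [-0.0001 -0.0035]
   spiv [0.548  0.1033] [ 0.0025 -0.0007]
   ipiv [ 0.5299 -0.0245] [0.0013 0.0002]
   ball [0.4753 0.0174] [0.0006 0.0006]
   green [ 0.466  -0.0503] [0.0003 0.0002]
scene t [0.5207 0.0438] yaw -0.1318
   BL [0.6198 0.1651] [-0.0026 -0.0017]
   BR [ 0.5823 -0.0977] [-0.0053  0.0029]
   FR [ 0.4193 -0.0763] [0.0003 0.0026]
   FL [0.455  0.1872] [ 0.0011 -0.0015]
   ball [0.4772 0.0164] [ 0.0044 -0.0019]
   green [ 0.4663 -0.0493] [ 0.0023 -0.0004]
(array([ 0.52407273, -0.25424966,  0.04509637]), np.float64(0.0010374183084760618)) [ 0.52377743 -0.25265097  0.05      ] [ 0.51918404 -0.24994076  0.05      ]
ball (array([0.47515773, 0.01757229, 0.09404338]), np.float64(0.000306924240593523))
[ 0.5521 -0.2133  0.028 ]
[ 0.5694 -0.2655  0.028 ]
[ 0.4917 -0.2909  0.028 ]
[ 0.4746 -0.2365  0.028 ]
```

```bash
cat > to.py <<'E'
# usage: to.py s|w x y z [yaw of tool x in deg, same frame]: prints remaining shift/turn fractions
import sys
from h import *
from scipy.spatial.transform import Rotation as Ro
T0=np.array([.5215,.0425]);Y=-.132
o=sensors.observe();q=o['tool_rot'];R=Ro.from_quat([*q[1:],q[0]]);p=o['eef_pos']
c,s_=np.cos(Y),np.sin(Y);W=np.array([[c,-s_],[s_,c]])
ps=(p[:2]-T0)@W; tx=R.as_matrix()[:,0];ya=np.degrees(np.arctan2(tx[1],tx[0]))
print('t',round(float(o['time_s']),2),'world',p.round(4),'station',ps.round(4),'yaw w/s',round(ya,1),round(ya-np.degrees(Y),1),'F',o['ft_force'].round(1),'g',round(float(o['grip_width']),2))
if len(sys.argv)>1:
    f,*v=sys.argv[1:];v=list(map(float,v));xy=np.array(v[:2]);yaw=v[3] if len(v)>3 else None
    if f=='s':
        xy=T0+W@xy
        if yaw is not None: yaw+=np.degrees(Y)
    d=R.as_matrix().T@(np.array([*xy,v[2]])-p)/.2
    if yaw is None: yaw=ya
    a=np.radians(yaw);X=np.array([np.cos(a),np.sin(a),0]);Z=np.array([0,0,-1.]);M=np.c_[X,np.cross(Z,X),Z]
    r=(R.inv()*Ro.from_matrix(M)).as_rotvec()/np.pi
    print('world target',xy.round(4),'rows',d.round(4),r.round(4),'mm',(np.linalg.norm(d)*200).round(0))
E
python3 to.py s -.03 .032 .2 -90
```

```text
t 0.1 world [ 0.2047 -0.616   0.23  ] station [-0.2274 -0.6945] yaw w/s -71.6 -64.1 F [ 0.9  0.3 -1. ] g 1.0
world target [0.496  0.0782] rows [-2.8343 -2.4768  0.1565] [0.0002 0.0007 0.1441] mm 753.0
```

```bash
python3 -m inch '[[[-0.15,-0.13,0,0,0,0],[-0.3,-0.26,0,0,0,0],[-0.45,-0.39,0,0,0,0],[-0.6,-0.52,0,0,0,0],[-0.7,-0.61,0,0,0,0]]]' 0 20; python3 -m inch '[[[-0.15,-0.13,0,0,0,0],[-0.3,-0.26,0,0,0,0],[-0.45,-0.39,0,0,0,0],[-0.6,-0.52,0,0,0,0],[-0.7,-0.61,0,0,0,0]]]'; python3 to.py s -.03 .032 .2 -90
```

```text
time_s: 0.52
eef_pos: [0.2778, -0.4403, 0.2295]
tool_rot: [-0.002, 0.812, -0.584, -0.002]
ft_force: [0.6, -0.1, 0.1]
grip_width: 0.294
time_s: 0.93
eef_pos: [0.3497, -0.2644, 0.2299]
tool_rot: [-0.002, 0.813, -0.582, -0.003]
ft_force: [-0.1, -0.3, -0.7]
grip_width: -0.001
t 0.93 world [ 0.3497 -0.2644  0.2299] station [-0.1299 -0.3268] yaw w/s -71.2 -63.6 F [-0.1 -0.3 -0.7] g -0.0
world target [0.496  0.0782] rows [-1.3846 -1.2445  0.1592] [0.0004 0.0022 0.1465] mm 374.0
```

```bash
python3 -m inch '[[[-0.15,-0.13,0,0,0,0],[-0.3,-0.26,0,0,0,0],[-0.45,-0.39,0,0,0,0],[-0.6,-0.52,0,0,0,0],[-0.7,-0.63,0,0,0,0]]]'; python3 -m inch '[[[-0.14,-0.12,0.03,0,0,0.035],[-0.3,-0.26,0.06,0,0,0.07],[-0.45,-0.39,0.1,0,0,0.11],[-0.6,-0.52,0.15,0,0,0.147],[-0.69,-0.62,0.15,0,0,0.147]]]'; python3 to.py s -.03 .032 .2 -90
```

```text
time_s: 1.35
eef_pos: [0.4238, -0.0874, 0.2307]
tool_rot: [-0.002, 0.814, -0.581, -0.003]
ft_force: [0.0, -0.3, -0.5]
grip_width: 0.001
time_s: 1.77
eef_pos: [0.489, 0.0698, 0.2022]
tool_rot: [-0.0, -0.657, 0.754, 0.003]
ft_force: [0.2, -1.3, 0.8]
grip_width: 0.002
t 1.77 world [0.489  0.0698 0.2022] station [-0.0358  0.0228] yaw w/s -97.9 -90.3 F [ 0.2 -1.3  0.8] g 0.0
world target [0.496  0.0782] rows [-0.0461 -0.0287  0.011 ] [ 0.0016  0.0013 -0.0018] mm 11.0
```

```bash
python3 -m inch '[[[-0.046,-0.029,0.1,0,0,0],[-0.046,-0.029,0.3,0,0,0],[-0.046,-0.029,0.45,0,0,0],[-0.046,-0.029,0.58,0,0,0],[-0.046,-0.029,0.6,0,0,0]]]'; python3 to.py s -.03 .032 .08 -90;python3 - <<'E'
from h import *
S=viewer.camera('scene')[:,:,::-1];T=viewer.camera('top')[:,:,::-1]
cv2.imwrite('pics/s1.png',np.hstack([cv2.resize(S[160:260,270:370],(390,390),interpolation=2),cv2.resize(T[150:250,250:350],(390,390),interpolation=2)]))
E
```

```text
time_s: 2.18
eef_pos: [0.4905, 0.0779, 0.0771]
tool_rot: [-0.005, -0.657, 0.754, 0.007]
ft_force: [-0.8, 0.5, -0.5]
grip_width: 0.003
t 2.18 world [0.4905 0.0779 0.0771] station [-0.0354  0.031 ] yaw w/s -97.8 -90.3 F [-0.8  0.5 -0.5] g 0.0
world target [0.496  0.0782] rows [-0.0053 -0.0266 -0.0148] [ 0.0051  0.0006 -0.0016] mm 6.0
```

View pics/s1.png

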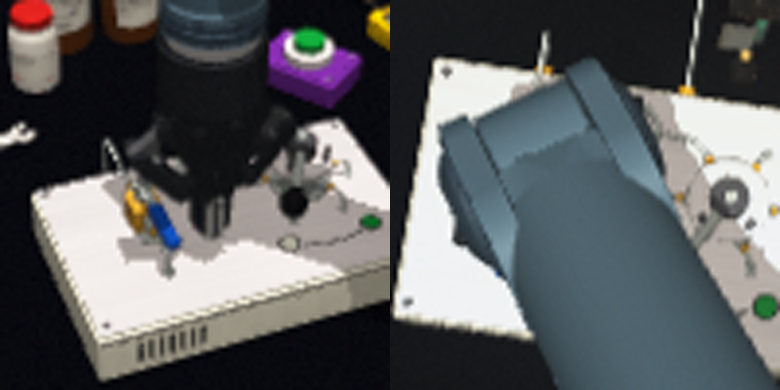

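```bash
python3 -m inch '[[[-0.05,0,-0.01,0,0,0],[-0.09,0,-0.01,0,0,0],[-0.13,0.01,-0.01,0,0,0],[-0.16,0.015,-0.01,0,0,0],[-0.186,0.016,-0.01,0,0,0]]]'; python3 to.py s -.036 .082 .08 -90
```

```text
time_s: 2.7
eef_pos: [0.498, 0.1124, 0.085]
tool_rot: [-0.002, -0.656, 0.755, 0.001]
ft_force: [0.4, -8.9, 2.0]
grip_width: -0.003
t 2.7 world [0.498  0.1124 0.085 ] station [-0.0325  0.0662] yaw w/s -98.0 -90.4 F [ 0.4 -8.9  2. ] g -0.0
world target [0.4966 0.1285] rows [-0.079   0.0179  0.0249] [ 0.0016 -0.0006 -0.0024] mm 17.0
```

```bash
python3 -m inch '[[[-0.04,0.01,0.02,0,0,0],[-0.08,0.015,0.03,0,0,0],[-0.11,0.0,0.03,0,0,0],[-0.145,-0.019,0.03,0,0,0],[-0.145,-0.019,0.03,0,0,0]]]'; python3 to.py s -.0171 .1061 .08 -90;  python3 to.py s -.002 .113 .08 -90
```

```text
time_s: 3.12
eef_pos: [0.5061, 0.1399, 0.0802]
tool_rot: [-0.003, -0.656, 0.755, 0.0]
ft_force: [-2.5, -3.8, 0.4]
grip_width: 0.001
t 3.12 world [0.5061 0.1399 0.0802] station [-0.0281  0.0945] yaw w/s -98.0 -90.4 F [-2.5 -3.8  0.4] g 0.0
world target [0.5185 0.1499] rows [-0.0585 -0.0543  0.0003] [ 0.0015 -0.0015 -0.0025] mm 16.0
t 3.12 world [0.5061 0.1399 0.0802] station [-0.0281  0.0945] yaw w/s -98.0 -90.4 F [-2.5 -3.8  0.4] g 0.0
world target [0.5344 0.1548] rows [-0.0936 -0.1296 -0.0002] [ 0.0015 -0.0015 -0.0025] mm 32.0
```

```bash
python3 -m inch '[[[-0.03,-0.027,0,0,0,0],[-0.06,-0.055,0,0,0,0],[-0.08,-0.09,0,0,0,0],[-0.094,-0.13,0,0,0,0],[-0.094,-0.13,0,0,0,0]]]'; python3 to.py s 0 .113 .08 -90
```

```text
time_s: 3.53
eef_pos: [0.5332, 0.1545, 0.0799]
tool_rot: [-0.005, -0.656, 0.755, 0.001]
ft_force: [-3.5, -1.3, -1.7]
grip_width: 0.004
t 3.53 world [0.5332 0.1545 0.0799] station [-0.0031  0.1126] yaw w/s -98.0 -90.5 F [-3.5 -1.3 -1.7] g 0.0
world target [0.5364 0.1545] rows [-0.0022 -0.0157 -0.0008] [ 0.0025 -0.0021 -0.0027] mm 3.0
```

Push on in small steps until the stop shows in the force.

```bash
python3 -m inch '[[[0,-0.01,0,0,0,0],[0,-0.02,0,0,0,0],[0,-0.03,0,0,0,0],[0,-0.03,0,0,0,0],[0,-0.03,0,0,0,0]]]'; python3 to.py
```

```text
time_s: 3.95
eef_pos: [0.535, 0.1547, 0.0798]
tool_rot: [-0.008, -0.656, 0.754, 0.003]
ft_force: [-9.1, -1.7, 2.3]
grip_width: -0.002
t 3.95 world [0.535  0.1547 0.0798] station [-0.0014  0.113 ] yaw w/s -98.0 -90.4 F [-9.1 -1.7  2.3] g -0.0
```

```bash
python3 -m inch '[[[0,-0.03,0,0,0,0],[0,-0.05,0,0,0,0],[0,-0.06,0,0,0,0],[0,-0.06,0,0,0,0],[0,-0.06,0,0,0,0]]]'; python3 to.py; python3 -m inch '[[[0,0.05,0,0,0,0],[0,0.15,0,0,0,0],[0,0.25,0,0,0,0],[0,0.25,-0.2,0,0,0],[0,0.25,-0.4,0,0,0]]]';python3 to.py s -.04 .113 .22
```

```text
time_s: 4.37
eef_pos: [0.5352, 0.1547, 0.0795]
tool_rot: [-0.018, -0.657, 0.753, 0.008]
ft_force: [-23.8, -3.4, 16.6]
grip_width: 0.0
t 4.37 world [0.5352 0.1547 0.0795] station [-0.0012  0.1131] yaw w/s -97.8 -90.2 F [-23.8  -3.4  16.6] g 0.0
time_s: 4.78
eef_pos: [0.4853, 0.1637, 0.1604]
tool_rot: [-0.02, -0.659, 0.752, 0.009]
ft_force: [2.2, 0.2, 0.8]
grip_width: 0.0
t 4.78 world [0.4853 0.1637 0.1604] station [-0.0519  0.1153] yaw w/s -97.5 -90.0 F [2.2 0.2 0.8] g 0.0
world target [0.4967 0.1598] rows [ 0.0168 -0.0474 -0.3   ] [ 0.0127 -0.0054 -0.0001] mm 61.0
```

```bash
python3 -m inch '[[[0.1,-0.03,-0.15,0.006,-0.003,0],[0.2,-0.03,-0.25,0.0127,-0.005,0],[0.35,-0.03,-0.25,0.0127,-0.005,0],[0.5,-0.03,-0.25,0.0127,-0.005,0],[0.53,-0.03,-0.25,0.0127,-0.005,0]]]'; python3 to.py s -.044 .012 .08 -90
python3 - <<'E'
from h import *
S=viewer.camera('scene')[:,:,::-1];T=viewer.camera('top')[:,:,::-1]
cv2.imwrite('pics/s2.png',np.hstack([cv2.resize(S[160:260,270:370],(390,390),interpolation=2),cv2.resize(T[150:250,250:350],(390,390),interpolation=2)]))
E
```

```text
time_s: 5.2
eef_pos: [0.4816, 0.0539, 0.2144]
tool_rot: [0.001, -0.657, 0.754, -0.004]
ft_force: [0.5, -0.3, -0.9]
grip_width: -0.001
t 5.2 world [0.4816 0.0539 0.2144] station [-0.0411  0.006 ] yaw w/s -97.9 -90.3 F [ 0.5 -0.3 -0.9] g -0.0
world target [0.4795 0.0602] rows [-0.032   0.02    0.6717] [-0.0025 -0.001  -0.0017] mm 135.0
```

View pics/s2.png

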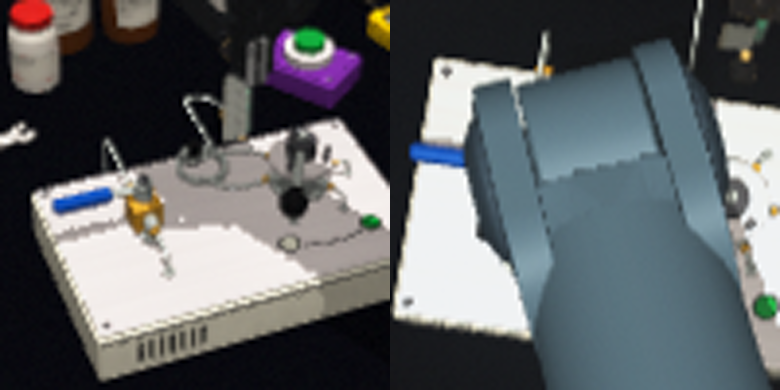

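The blue lever, at (55–110, 200) in the left panel, is now square across its tube and parallel to the deck's edge. The ball is still over the white mark. Next I'll descend to the left of the ball.

```bash
python3 -m inch '[[[-0.032,0.02,0.1,0,0,0],[-0.032,0.02,0.28,0,0,0],[-0.032,0.02,0.45,0,0,0],[-0.032,0.02,0.6,0,0,0],[-0.032,0.02,0.67,0,0,0]]]'; python3 to.py s -.044 -.005 .08 -90
```

```text
time_s: 5.72
eef_pos: [0.4772, 0.0672, 0.0767]
tool_rot: [0.002, -0.659, 0.752, -0.0]
ft_force: [0.1, 0.6, 0.1]
grip_width: 0.0
t 5.72 world [0.4772 0.0672 0.0767] station [-0.0471  0.0186] yaw w/s -97.5 -90.0 F [0.1 0.6 0.1] g 0.0
world target [0.4772 0.0433] rows [ 0.1182 -0.0156 -0.0166] [-0.0008  0.0006  0.0002] mm 24.0
```

```bash
python3 -m inch '[[[0.06,-0.01,-0.015,0,0,0],[0.11,-0.01,-0.02,0,0,0],[0.16,0.0,-0.02,0,0,0],[0.2,0.015,-0.02,0,0,0],[0.25,0.02,-0.02,0,0,0]]]'; python3 to.py s -.053 -.0395 .08 -90;python3 to.py s -.048 -.0735 .08 -90
```

```text
time_s: 6.13
eef_pos: [0.4651, 0.0232, 0.0812]
tool_rot: [0.003, -0.66, 0.751, 0.002]
ft_force: [-4.9, 8.2, 1.6]
grip_width: 0.001
t 6.13 world [0.4651 0.0232 0.0812] station [-0.0534 -0.0266] yaw w/s -97.4 -89.8 F [-4.9  8.2  1.6] g 0.0
world target [0.4638 0.0103] rows [ 0.0647 -0.0016  0.0053] [-0.      0.0024  0.0011] mm 13.0
t 6.13 world [0.4651 0.0232 0.0812] station [-0.0534 -0.0266] yaw w/s -97.4 -89.8 F [-4.9  8.2  1.6] g 0.0
world target [ 0.4642 -0.024 ] rows [ 0.2348 -0.026   0.004 ] [-0.      0.0024  0.0011] mm 47.0
```

```bash
python3 -m inch '[[[0.05,0,0,0,0,0],[0.1,0,0,0,0,0],[0.14,-0.005,0,0,0,0],[0.18,-0.015,0,0,0,0],[0.22,-0.024,0,0,0,0]]]'; python3 to.py s -.048 -.0735 .08 -90
```

```text
time_s: 6.55
eef_pos: [0.4638, -0.0184, 0.0817]
tool_rot: [0.004, -0.661, 0.75, 0.003]
ft_force: [-2.6, 5.9, 1.0]
grip_width: -0.002
t 6.55 world [ 0.4638 -0.0184  0.0817] station [-0.0492 -0.0679] yaw w/s -97.3 -89.7 F [-2.6  5.9  1. ] g -0.0
world target [ 0.4642 -0.024 ] rows [ 0.028  -0.0057  0.0083] [-0.      0.0033  0.0017] mm 6.0
```

```bash
python3 -m inch '[[[0.02,-0.006,0,0,0,0],[0.04,-0.01,0,0,0,0],[0.05,-0.015,0,0,0,0],[0.06,-0.015,0,0,0,0],[0.06,-0.015,0,0,0,0]]]'; python3 to.py
```

```text
time_s: 6.97
eef_pos: [0.4658, -0.0265, 0.0823]
tool_rot: [0.006, -0.662, 0.75, 0.005]
ft_force: [-2.4, 8.4, 1.3]
grip_width: 0.001
t 6.97 world [ 0.4658 -0.0265  0.0823] station [-0.0462 -0.0757] yaw w/s -97.1 -89.6 F [-2.4  8.4  1.3] g 0.0
```

```bash
python3 -m inch '[[[0.02,0,0,0,0,0],[0.04,0,0,0,0,0],[0.05,0,0,0,0,0],[0.06,0,0,0,0,0],[0.06,0,0,0,0,0]]]'; python3 to.py
```

```text
time_s: 7.38
eef_pos: [0.4656, -0.0272, 0.0827]
tool_rot: [0.011, -0.664, 0.747, 0.008]
ft_force: [0.6, 20.1, -0.7]
grip_width: -0.001
t 7.38 world [ 0.4656 -0.0272  0.0827] station [-0.0463 -0.0765] yaw w/s -96.8 -89.2 F [ 0.6 20.1 -0.7] g -0.0
```

The lever is at its stop: 12 mm commanded, 0.7 mm moved, 20 N. I'll hold briefly, back off and go up.

```bash
python3 -m inch '[[[0.06,0,0,0,0,0],[0.06,0,0,0,0,0],[-0.1,0,0,0,0,0],[-0.2,0,-0.05,0,0,0],[-0.2,0,-0.25,0,0,0]]]'; python3 -m inch '[[[0,0,-0.2,0,0,0],[0,0,-0.4,0,0,0],[0,0,-0.6,0,0,0],[0,0,-0.6,0,0,0]]]'; python3 to.py w .5215 -.252 .1 -107
python3 - <<'E'
from h import *
S=viewer.camera('scene')[:,:,::-1];T=viewer.camera('top')[:,:,::-1]
cv2.imwrite('pics/s3.png',np.hstack([cv2.resize(S[150:250,270:440],(663,390),interpolation=2)]))
cv2.imwrite('pics/t3.png',cv2.resize(T[140:270,230:450],None,fx=3.5,fy=3.5,interpolation=2))
E
```

```text
time_s: 7.8
eef_pos: [0.4663, 0.0156, 0.1303]
tool_rot: [0.009, -0.667, 0.745, 0.013]
ft_force: [-0.3, -1.2, -0.6]
grip_width: -0.004
time_s: 8.13
eef_pos: [0.4737, 0.0112, 0.2601]
tool_rot: [0.015, -0.667, 0.745, 0.005]
ft_force: [1.3, 0.4, 0.3]
grip_width: 0.001
t 8.13 world [0.4737 0.0112 0.2601] station [-0.0433 -0.0373] yaw w/s -96.3 -88.8 F [1.3 0.4 0.3] g 0.0
world target [ 0.5215 -0.252 ] rows [ 1.3043 -0.3727  0.7679] [-0.0033  0.0095  0.0592] mm 312.0
```

View pics/s3.png

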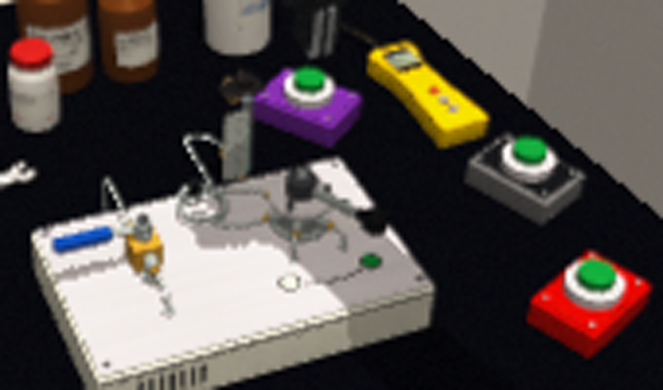

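View pics/t3.png

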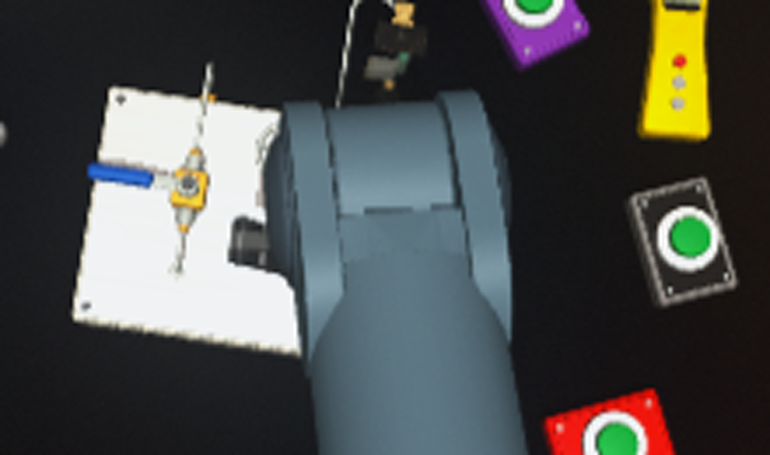

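```bash
python3 - <<'E'
from h import *
a=-.132;R=np.array([[np.cos(a),-np.sin(a)],[np.sin(a),np.cos(a)]])
for f in(-25,-30): 
    f=np.radians(f);b=np.array([.015-.068*np.cos(f),-.065+.068*np.sin(f)]);print(proj('scene',[*(R@b+[.5215,.0425]),.092]))
print(onz('top',(426.9,207.2),.05))
E
python3 -m inch '[[[0.15,-0.04,0.0,0,0.003,0.01],[0.3,-0.09,0.05,0,0.006,0.03],[0.45,-0.13,0.1,-0.003,0.0095,0.06],[0.6,-0.17,0.15,-0.003,0.0095,0.06],[0.75,-0.22,0.15,-0.003,0.0095,0.06]]]';python3 to.py w .523 -.2525 .1 -107
```

```text
[[365.08141659 207.52994118]]
[[366.26954195 206.53885668]]
[ 0.5226071  -0.25238044  0.05      ]
time_s: 8.65
eef_pos: [0.4938, -0.1436, 0.2155]
tool_rot: [-0.007, -0.594, 0.804, 0.006]
ft_force: [0.2, 1.0, -0.3]
grip_width: 0.001
t 8.65 world [ 0.4938 -0.1436  0.2155] station [-0.003  -0.1881] yaw w/s -107.1 -99.6 F [ 0.2  1.  -0.3] g 0.0
world target [ 0.523  -0.2525] rows [ 0.4754 -0.3098  0.5738] [ 0.0055 -0.0012 -0.0007] mm 161.0
```

The ball's pixel, (365.2, 206.3), fits −30° ± a few degrees, as does the hard stop. Now I'll move over the grey box's button.

```bash
python3 -m inch '[[[0.15,-0.1,0.0,0.005,0,0],[0.3,-0.2,0.1,0.0055,0,0],[0.47,-0.31,0.25,0.0055,0,0],[0.475,-0.31,0.4,0.0055,0,0],[0.475,-0.31,0.5,0.0055,0,0]]]';python3 to.py w .523 -.2525 .07 -107
python3 - <<'E'
from h import *
S=viewer.camera('scene')[:,:,::-1]
cv2.imwrite('pics/s4.png',cv2.resize(S[150:250,330:450],None,fx=5,fy=5,interpolation=2))
E
```

```text
time_s: 9.07
eef_pos: [0.5198, -0.2575, 0.1097]
tool_rot: [-0.004, -0.591, 0.807, 0.0]
ft_force: [-1.6, -0.0, -0.4]
grip_width: -0.0
t 9.07 world [ 0.5198 -0.2575  0.1097] station [ 0.0378 -0.2976] yaw w/s -107.5 -100.0 F [-1.6 -0.  -0.4] g -0.0
world target [ 0.523  -0.2525] rows [-0.0297 -0.009   0.1981] [ 0.0017 -0.0019 -0.0029] mm 40.0
```

View pics/s4.png

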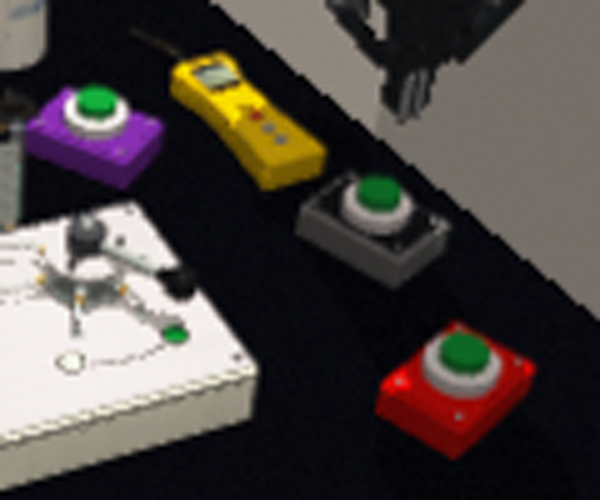

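```bash
python3 -c "
from h import *
print(proj('scene',[.5198,-.2575,.1097]))"
python3 -m inch '[[[-0.03,-0.01,0.03,0,0,0],[-0.03,-0.01,0.1,0,0,0],[-0.03,-0.01,0.17,0,0,0],[-0.03,-0.01,0.22,0,0,0],[-0.03,-0.01,0.22,0,0,0]]]';python3 to.py w .523 -.2525 .05 -107
```

```text
[[410.4641318  172.61314416]]
time_s: 9.53
eef_pos: [0.5184, -0.2469, 0.0598]
tool_rot: [-0.006, -0.593, 0.805, 0.006]
ft_force: [0.7, 0.3, 0.2]
grip_width: 0.003
t 9.53 world [ 0.5184 -0.2469  0.0598] station [ 0.035  -0.2873] yaw w/s -107.3 -99.7 F [0.7 0.3 0.2] g 0.0
world target [ 0.523  -0.2525] rows [ 0.0198 -0.0313  0.0484] [ 0.0057 -0.0008 -0.0015] mm 12.0
```

```bash
python3 -m inch '[[[0.01,-0.02,0,0.003,0,0],[0.02,-0.03,0,0.0057,0,0],[0.02,-0.03,0.01,0.0057,0,0],[0.02,-0.03,0.02,0.0057,0,0],[0.02,-0.03,0.02,0.0057,0,0]]]';python3 to.py w .523 -.2525 .044 -107
```

```text
time_s: 9.95
eef_pos: [0.5229, -0.2528, 0.056]
tool_rot: [-0.001, -0.593, 0.805, -0.001]
ft_force: [-0.6, 0.9, 0.1]
grip_width: 0.0
t 9.95 world [ 0.5229 -0.2528  0.056 ] station [ 0.0403 -0.2925] yaw w/s -107.3 -99.7 F [-0.6  0.9  0.1] g 0.0
world target [ 0.523  -0.2525] rows [-0.0015  0.0001  0.06  ] [-0.0002 -0.0009 -0.0017] mm 12.0
```

```bash
python3 -m inch '[[[0,0,0.02,0,0,0],[0,0,0.04,0,0,0],[0,0,0.06,0,0,0],[0,0,0.07,0,0,0],[0,0,0.07,0,0,0]]]';python3 to.py
```

```text
time_s: 10.37
eef_pos: [0.5237, -0.2531, 0.044]
tool_rot: [-0.001, -0.593, 0.805, -0.001]
ft_force: [-3.8, 1.2, 12.3]
grip_width: -0.0
t 10.37 world [ 0.5237 -0.2531  0.044 ] station [ 0.0411 -0.2928] yaw w/s -107.3 -99.7 F [-3.8  1.2 12.3] g -0.0
```

Bottomed: z = 0.044 with 12 N. I'll hold a touch, then go straight up and clear.

```bash
python3 -m inch '[[[0,0,0.02,0,0,0],[0,0,0.025,0,0,0],[0,0,0.025,0,0,0]]]'; python3 -m inch '[[[0,0,-0.1,0,0,0],[0,0,-0.25,0,0,0],[0,0,-0.45,0,0,0],[0,0,-0.65,0,0,0],[0,0,-0.8,0,0,0]]]'; python3 -m inch '[[[0.15,0,0,0,0,0],[0.3,0.1,0,0,0,0],[0.45,0.2,0,0,0,0],[0.6,0.3,0,0,0,0],[0.6,0.3,0,0,0,0]]]';python3 to.py
python3 - <<'E'
from h import *
from fit import c
S=viewer.camera('scene')[:,:,::-1];T=viewer.camera('top')[:,:,::-1]
cv2.imwrite('pics/s5.png',cv2.resize(S[150:280,210:450],None,fx=3.3,fy=3.3,interpolation=2))
cv2.imwrite('pics/t5.png',cv2.resize(T[110:270,170:450],None,fx=2.8,fy=2.8,interpolation=2))
for n,I in(('top',T),('scene',S)):
    m=cv2.inRange(cv2.cvtColor(np.ascontiguousarray(I),cv2.COLOR_BGR2HSV),(45,100,60),(85,255,255)); k,l,st,cc=cv2.connectedComponentsWithStats(m)
    print(n,[cc[i].round(1) for i in range(1,k) if st[i,4]>8])
E
```

```text
time_s: 10.62
eef_pos: [0.5238, -0.2532, 0.0436]
tool_rot: [-0.003, -0.593, 0.805, -0.001]
ft_force: [-10.5, 3.4, 28.6]
grip_width: -0.002
time_s: 11.03
eef_pos: [0.5251, -0.2525, 0.2065]
tool_rot: [-0.002, -0.593, 0.805, -0.002]
ft_force: [1.2, -0.8, -0.2]
grip_width: -0.005
time_s: 11.45
eef_pos: [0.4236, -0.3567, 0.2061]
tool_rot: [-0.006, -0.587, 0.809, -0.001]
ft_force: [-0.5, -0.7, -0.9]
grip_width: 0.003
t 11.45 world [ 0.4236 -0.3567  0.2061] station [-0.0445 -0.4086] yaw w/s -108.1 -100.5 F [-0.5 -0.7 -0.9] g 0.0
top [array([382.2, 137.9]), array([426.9, 207.2]), array([405.9, 266.4])]
scene [array([349. , 169.8]), array([405.5, 187.8]), array([364.5, 216.2]), array([422.5, 220. ])]
```

View pics/s5.png

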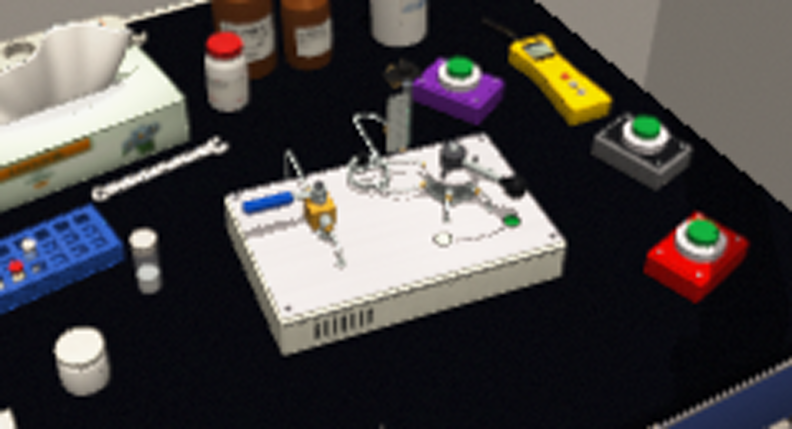

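View pics/t5.png

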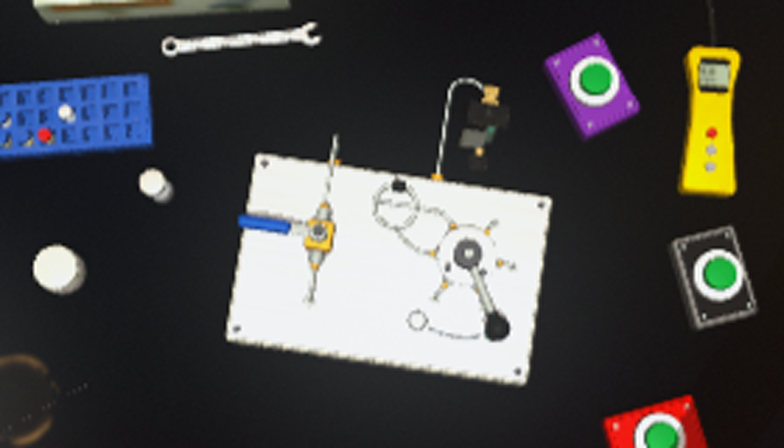

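The top view shows the blue lever square across its tube, with the ball covering the green mark. The grey box's button centroid is unchanged in both views: (426.9, 207.2) and (405.5, 187.8). The pot and vial are upright.

```bash
python3 -c "
from station import job; print(job.job_done())"
```

```text
the job is handed in; nothing more can be done
None
```

The injection is done and handed in at about 11.5 s of the 59 s allowed; the system gives no verdict.

1. **Gas off:** I pushed the blue lever round to its stop, where it held against about 24 N. In the last top view it lies within about 1° of square across its tube.
2. **Inject:** I then pushed the ball-ended lever to its stop, where it held against about 20 N. The ball now covers the green mark. Its pixel only fixes the angle to a few degrees, so the hard stop is the better evidence.
3. **Start:** I pressed the grey box's green button until it bottomed at a tip height of 0.044 m, with up to 29 N on it, and released it. Afterwards the button sat at the same pixels as at the start in both views, so it is up and the box has not moved.

The pot and vial are upright, the bystanders show no visible movement, and the arm ended clear of everything. No check failed, except that the two cameras put the button's position about 5 mm apart. I aimed near the top-view value, and that landed on the button.

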